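# Spot temperature check of a packed meal carton

## Task

Push the meal carton along the roller track into the blue bay until it is right up against the end stop, keeping it on the rollers. Then take the orange spring-tip probe thermometer out of its stand and hold it upright with its tip on the green spot on the carton's lid, pressing lightly so that the 12 mm sprung tip is pushed in about half way. Finish while still holding it there, steady, with the carton still against the stop and the other things on the worktop undisturbed.

Things in the scene. Friction and masses are not known exactly. Their poses are not given: they have to be found in the camera images.
- track: Fixed roller track, origin at its centre on the worktop, z up: two aluminium rails 340 mm long (along y), 102 mm apart inside, 126 mm outside (x), rail tops z = 60 mm; 15 free-turning steel rollers from end to end, tops z = 47 mm. The blue bay is at the -y end: cheeks (tops z = 80 mm) from y = -169 to -69 mm, end stop (top z = 96 mm) with rubber bumpers at y = -165 mm. The +y end is open.
- bay (a point): Where the carton's origin lies when it is right up against the end stop: on the track's centre line at y = -115 mm of the track, z = 47 mm (roller tops). Beware: behind the work a white wall cabinet overhangs the worktop from 0.46 m up, its door handles reaching forward to x = 0.56 m; a wrist carried high may strike them. Draw back to about x = 0.40 m and stay low before moving sideways.
- carton: Loose rigid closed cardboard carton, 96 (x, across the track) x 100 (y, along it) x 60 mm, about 0.35 kg, too wide to grip. Origin: centre of its underside. It stands on the rollers, axes like the track's, 3 mm play to each rail, 93 to 155 mm short of the bay on its +y side. Push its +y face towards -y; it rolls with about 1 N and stays where it is left.
- mark (a point): Centre of the green spot (24 mm disc with white rim and small black centre dot) on the carton's lid, 60 mm above the underside, at x = -14, y = +14 mm from the carton's centre in its own axes.
- stand: Probe stand, fixed: grey block 70 x 70 x 60 mm on an 82 mm rubber foot, with a vertical 21 mm square hole in which the probe's stem hangs freely. Origin: centre of its underside. It and the kitchen timer swap places between starts.
- probe: Loose probe thermometer, 0.1 kg, upright in the stand. Origin: centre of the guard's underside, z up. Orange square handle 26 x 26 mm, z = 6 to 86 mm, flat faces along the probe's x and y; black guard 36 x 36 x 6 mm resting on the stand's top; below it a steel stem 14 mm thick to z = -34 mm, then the sprung tip to z = -52 mm. Lift it straight up at least 55 mm to clear the stand.
- probe_grip (a point): Place to grip the probe: on the handle's axis, 52 mm above the guard's underside (34 mm below the handle's top). Grip across two flat faces, 26 mm apart.
- probe_tip (a point): Centre of the flat copper end (12 mm wide) of the probe's sprung tip; 52 mm below the probe's origin when the tip is out, and it moves up towards the handle as the tip is pushed in.
- plunger (a joint): How far the probe's sprung tip is pushed in, m: 0 out, 0.012 fully in (hard stop). It springs back; it takes about 0.7 N to start and 0.35 N more for each mm (2.8 N at half way).
- kitchen_timer: White kitchen timer, 69 mm wide, 58 mm tall, loose bystander. Origin: centre of its underside.
- salt_shaker: Salt shaker, 44 mm wide, 90 mm tall, loose bystander. Origin: centre of its underside.
- tin_small: Small food tin, 57 mm wide, 72 mm tall, loose bystander. Origin: centre of its underside.
- fish_tin: Flat fish tin, 63 x 105 x 25 mm, loose bystander. Origin: centre of its underside.
There are look-alikes about, which are no part of the job. What is shaped like the probe but pink or turquoise is not meant.

How it is judged:
By the outcome, as a careful person would: the job done as asked, in the order asked, and still so for the second after the job is handed in, while the arm keeps its last pose, push and grip.
It also fails if it takes over 54 s, if anything falls off the work surface, if the arm or the gripper's body presses on something with over 40 N, if the wrist force passes 120 N, or if a joint passes its speed limit or range.

## Robot

A 7-joint arm with a two-finger parallel gripper is mounted at the origin on a cart in front of the work surface, level with it; the furniture and walls round the work are solid. World frame = base frame: x ahead of the robot, y to its left, z up, the work surface at z = 0. Lengths are in m, angles in rad, forces in N, time in s.
With the tool pointing down it reaches from about 0.425 to 0.875 m from the base axis. Payload 4.7 kg.
Tool frame: the origin (TCP) lies midway between the tips of the shut fingers; the grasp point (between the pads) lies 19 mm behind it; z points along the fingers, y is the line along which they close (so a half turn about z gives the same grasp; the last joint's range is limited). The gripper opens to 87 mm and grips with 3 to 60 N. Pads are 19 mm wide; open, the fingers measure 117 mm over their backs; the gripper's body (75 mm by 190 mm) begins 51 mm behind the grasp point.
Start: joints at [-1.133, 0.321, -0.07, 1.45, 0.023, 1.371, -0.057], TCP at [0.267, 0.593, 0.223] pointing down, gripper open.
Joint ranges: [-2.86, 2.86], [-0.3, 2.09], [-1.38, 1.24], [0.06, 2.45], [-1.56, 4.7], [0.09, 2.05], [-2.69, 2.69]. Speed limits (rad/s): [2.57, 2.57, 3.14, 3.14, 3.14, 3.14, 3.14].

## Interface

Orientations are given as a rotation vector (axis times angle).
In Python, from bench import ctrl gives the robot as it stands. The module is installed in compiled form; this text tells all that it offers.
- The arm moves only by the shell command python3 -m handwheel 'ROWS' [FORCE]. ROWS is JSON, a list of rows, each a list of 7 numbers: the finger opening in m, from 0 to 0.087, then the shift along the tool's x, y, z in m, then the turn, a rotation vector about the tool's x, y, z in degrees. A call has 1 to 12 rows; each row shifts and turns the commanded pose from where the row before left it, along the tool's axes as they then stand; what a row does not reach is not made up. A row lasts 1/8 s, in which the tool goes at most 62.5 mm and 10.7 degrees, less where a joint would pass 70% of its speed; a pose out of reach is approached as far as the arm can. A call is refused whole if a number of a shift passes 0.0625 or a number of a turn 10.7, either way. A call with a gripper value outside its range is refused whole. The fingers move at their own pace and stop on an object; FORCE is the grip in N (left out, the last holds). Time passes only in rows, so rows that do not move let the fingers close. It gives the time, the measured TCP pose, the force, the opening and the grip force at its end, in the units of the state.
- ctrl.get_state(): the state, without advancing time (a new reading comes with each control period).
- ctrl.get_image(name): name is "scene" or "top"; returns (picture, depth): 400x640x3 uint8, blue, green, red; 400x640 float32, m along the optical axis (not along the pixel's ray), 0 where there is no reading.
- ctrl.camera_info(name): a dict with "intrinsics" (3x3 intrinsics, pixels), "R" (3x3) and "t" (3): a world point X has camera coordinates R X + t. Camera axes: x right, y down, z forward; pixel columns grow to the right and rows downward; lengths in m; the calibration is good to about 2 mm. A picture is of the moment at which its call begins. camera_info takes no time and is no camera call.
- ctrl.close_job(): hands the job in; it is judged then, once.
The state is a dict: "time": time; "joint_positions": joint angles; "qd": joint speeds; "joint_torque": joint torques, N m; "position": TCP position; "tool_rot": TCP orientation; "ft_force": force on the tool from outside, world axes, zero at the start; "torque": the same for the moment, N m; "grip_width": opening from 0.0 (shut) to 1.0 (fully open); "grip_force": force on a finger pad.
Only numpy, scipy, OpenCV 4.12 (cv2) and the standard library are available. Lean on these libraries where they do the work, as an engineer would, in place of code of your own. Each camera call takes 0.05 s, during which the arm holds its last target. There are 200 camera calls.

## Working session

There is one attempt and no reset: what is moved stays moved. The work goes in short steps, Python scripts to look and compute and a shell command to move; the robot and the scene stay as the last step left them, time stands still between calls to the robot, and variables do not carry over. Pictures are saved under pics/ and viewed, at most 10 in all, crops included, and the job is handed in when it is done.

```bash
mkdir -p pics; python3 - <<'E'
from bench import ctrl
import cv2,numpy as np
for n in("scene","top"):
    im,d=ctrl.get_image(n); cv2.imwrite(f"pics/{n}0.png",im); np.save(f"{n}0.npy",d); i=ctrl.camera_info(n)
    print(n,np.round(i["intrinsics"],1).tolist(),np.round(i["R"],3).tolist(),np.round(i["t"],3))
s=ctrl.get_state();print({k:np.round(v,3).tolist() for k,v in s.items()})
E
```

```text
scene [[443.0, 0.0, 314.0], [0.0, 443.0, 201.8], [0.0, 0.0, 1.0]] [[0.736, -0.677, 0.009], [-0.495, -0.546, -0.676], [0.462, 0.493, -0.737]] [-0.385  0.276  1.133]
top [[384.3, 0.0, 321.0], [0.0, 384.3, 201.0], [0.0, 0.0, 1.0]] [[-0.017, -1.0, 0.006], [-0.991, 0.017, -0.133], [0.133, -0.008, -0.991]] [-0.037  0.5    1.4  ]
{'time': 0.1, 'joint_positions': [-1.133, 0.322, -0.07, 1.452, 0.023, 1.371, -0.057], 'qd': [-0.0, -0.003, -0.0, -0.004, -0.002, 0.001, -0.001], 'joint_torque': [-0.001, -49.257, -0.406, -31.34, -0.064, 0.04, 0.0], 'position': [0.267, 0.592, 0.222], 'tool_rot': [-0.661, -3.071, 0.003], 'ft_force': [0.484, -0.096, 0.555], 'torque': [0.01, -0.04, -0.018], 'grip_force': 0.0, 'grip_width': 1.001}
```

View pics/scene0.png

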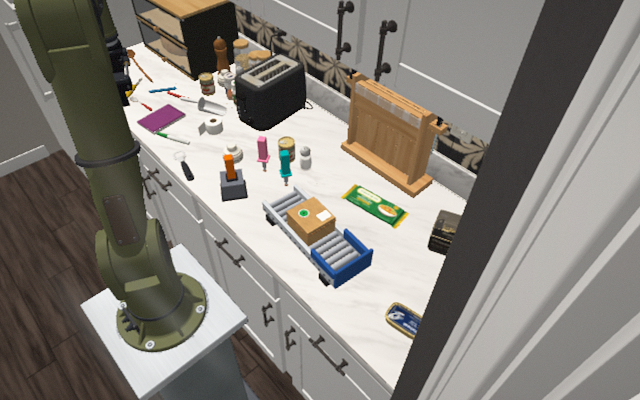

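View pics/top0.png

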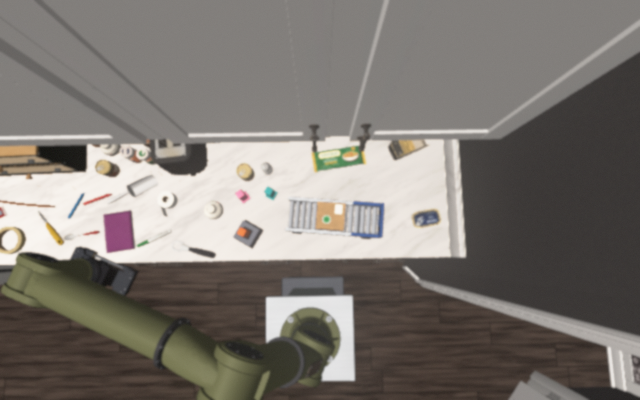

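The scene view shows the orange probe at (229,165) in its stand (232,185), the carton at (311,222) with the green spot at (304,213), and the blue bay at (345,258). The top view shows the probe at (243,232), carton at (332,216), spot at (326,219) and bay at (367,219).

```bash
cat > h.py <<'E'
from bench import ctrl
import cv2,numpy as np
def cloud(n,im=None,d=None):
    if im is None: im,d=ctrl.get_image(n)
    i=ctrl.camera_info(n);K,R,t=(np.array(i[k]) for k in("intrinsics","R","t"))
    v,u=np.mgrid[:400,:640]
    c=np.stack([(u-K[0,2])/K[0,0]*d,(v-K[1,2])/K[1,1]*d,d],-1)
    P=(c-t)@R   # R^T(c-t)
    P[d==0]=np.nan
    return im,cv2.cvtColor(im,cv2.COLOR_BGR2HSV),P
def ray(n,uv,z):
    i=ctrl.camera_info(n);K,R,t=(np.array(i[k]) for k in("intrinsics","R","t"))
    C=-R.T@t; w=R.T@np.linalg.inv(K)@np.array([uv[0],uv[1],1.]); return C+w*(z-C[2])/w[2]
def tri(uva,uvb):
    A=[];b=[]
    for n,uv in(("scene",uva),("top",uvb)):
        i=ctrl.camera_info(n);K,R,t=(np.array(i[k]) for k in("intrinsics","R","t"))
        M=K@np.c_[R,t]
        for k in(0,1): r=uv[k]*M[2]-M[k]; A.append(r[:3]); b.append(-r[3])
    return np.linalg.lstsq(np.array(A),np.array(b),rcond=None)[0]
def mask(hsv,lo,hi,box):
    m=cv2.inRange(hsv,lo,hi); k=np.zeros_like(m);x0,y0,x1,y1=box;k[y0:y1,x0:x1]=255
    m&=k; n,l,s,c=cv2.connectedComponentsWithStats(m)
    j=1+np.argmax(s[1:,4]); return l==j
C={"orange":((3,160,90),(16,255,255)),"blue":((105,120,40),(125,255,255)),"brown":((9,60,80),(22,170,255)),"green":((45,90,40),(85,255,255))}
B={"scene":{"orange":(215,145,245,190),"blue":(300,220,380,290),"brown":(280,190,340,250),"green":(292,203,316,222)},
"top":{"orange":(230,220,262,250),"blue":(345,195,390,245),"brown":(308,195,355,238),"green":(315,210,338,228)}}
E
python3 - <<'E'
from h import *
np.set_printoptions(precision=4,suppress=True)
uv={}
for n in("scene","top"):
    im,hsv,P=cloud(n,cv2.imread(f"pics/{n}0.png"),np.load(f"{n}0.npy"))
    for c in C:
        m=mask(hsv,*C[c],B[n][c]); q=P[m]; q=q[~np.isnan(q[:,0])]
        v,u=np.nonzero(m); uv[n,c]=(u.mean(),v.mean())
        print(n,c,m.sum(),"px",np.round(uv[n,c],1),"z pct",np.percentile(q[:,2],[2,50,98]))
        zt=np.percentile(q[:,2],95); top=q[q[:,2]>zt-.008]
        r=cv2.minAreaRect((top[:,:2]*1000).astype(np.float32)); print("   top mean",top.mean(0),"rect mm",r)
    # rails: points near z .06 around the track
    near=(abs(P[...,2]-.06)<.006)&(P[...,0]>.4)&(P[...,0]<.65)&(abs(P[...,1]+.03)<.3)
    k=cv2.connectedComponentsWithStats(near.astype(np.uint8))
    q=P[near];print(" rails",len(q),cv2.minAreaRect((q[:,:2]*1000).astype(np.float32)))
    st=(abs(P[...,2]-.06)<.006)&(P[...,0]>.35)&(P[...,0]<.6)&(abs(P[...,1]-.3)<.06);q=P[st];print(" stand",len(q),cv2.minAreaRect((q[:,:2]*1000).astype(np.float32)))
print("tri green",tri(uv["scene","green"],uv["top","green"]))
E
python3 -c "
import cv2
a=cv2.imread('pics/scene0.png')[140:290,210:410];cv2.imwrite('pics/c1.png',cv2.resize(a,None,fx=4,fy=4,interpolation=2))"
```

```text
scene orange 193 px [229.5 166.6] z pct [0.0662 0.1155 0.1491]
   top mean [0.3786 0.2203 0.1455] rect mm ((379.6949462890625, 221.21774291992188), (23.357908248901367, 23.361587524414062), 53.894744873046875)
scene blue 1091 px [346.2 261.4] z pct [0.0317 0.0754 0.0975]
   top mean [ 0.414  -0.2644  0.0946] rect mm ((415.146484375, -264.34967041015625), (11.139823913574219, 123.2285385131836), 84.67921447753906)
scene brown 1372 px [310.1 221.2] z pct [0.0502 0.1053 0.1107]
   top mean [ 0.4293 -0.081   0.1071] rect mm ((433.702392578125, -80.86886596679688), (101.98066711425781, 98.72962951660156), 85.79935455322266)
scene green 38 px [303.4 212.7] z pct [0.1055 0.1084 0.111 ]
   top mean [ 0.4222 -0.0659  0.1082] rect mm ((424.3076477050781, -64.9259262084961), (21.18427085876465, 20.749828338623047), 31.247726440429688)
 rails 533 ((519.9143676757812, -4.607666015625), (237.84414672851562, 537.2415771484375), 0.1679707020521164)
 stand 93 ((466.91375732421875, 299.75091552734375), (118.71794128417969, 232.20028686523438), 89.7310791015625)
top orange 32 px [241.8 231.4] z pct [0.1401 0.1452 0.1497]
   top mean [0.3846 0.226  0.1451] rect mm ((384.80352783203125, 226.7418212890625), (19.23373031616211, 17.88645362854004), 62.56285095214844)Traceback (most recent call last):
  File "<stdin>", line 7, in <module>
  File "h.py", line 24, in mask
    j=1+np.argmax(s[1:,4]); return l==j
        ~~~~~~~~~^^^^^^^^^
    return _wrapfunc(a, 'argmax', axis=axis, out=out, **kwds)
    return bound(*args, **kwds)
ValueError: attempt to get argmax of an empty sequence
```

View pics/c1.png

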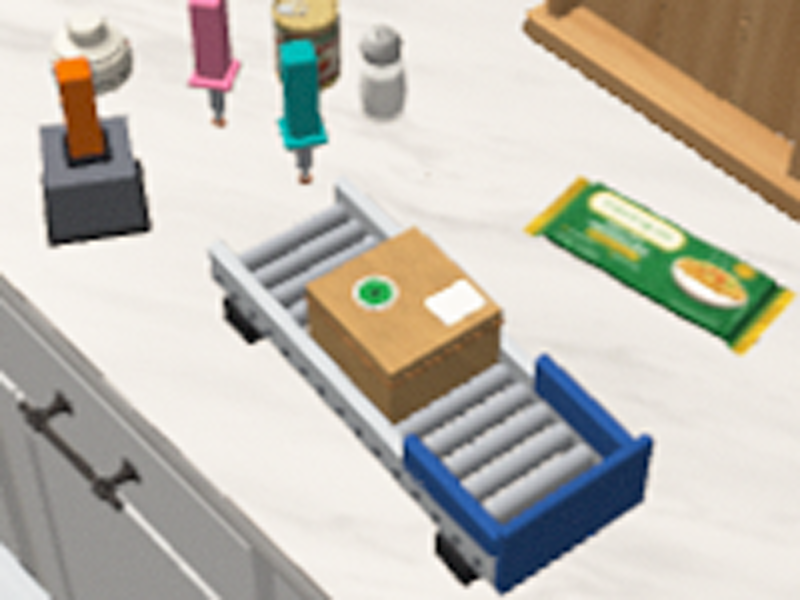

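```bash
python3 - <<'E'
from h import *
np.set_printoptions(precision=4,suppress=True)
a=cv2.imread('pics/top0.png');h=cv2.cvtColor(a,cv2.COLOR_BGR2HSV)
for p in((370,219),(380,205),(326,219),(325,218),(335,220),(249,226),(340,228)): print(p,h[p[1],p[0]])
cv2.imwrite('pics/c2.png',cv2.resize(a[180:260,225:395],None,fx=4.7,fy=4.7,interpolation=2))
im,hsv,P=cloud("scene",cv2.imread("pics/scene0.png"),np.load("scene0.npy"))
imt,hst,Pt=cloud("top",a,np.load("top0.npy"))
for nm,Q,hs in(("scene",P,hsv),("top",Pt,hst)):
  for nm2,cx,cy,R,z,dz in(("stand",.385,.225,.065,.06,.005),("handle",.385,.225,.03,.146,.006),("lid",.43,-.08,.09,.107,.005),("baystop",.42,-.262,.09,.096,.006)):
    m=(np.hypot(Q[...,0]-cx,Q[...,1]-cy)<R)&(abs(Q[...,2]-z)<dz); q=Q[m]
    r=cv2.minAreaRect((q[:,:2]*1000).astype(np.float32)); print(nm,nm2,len(q),q.mean(0),np.round(r[0],1),np.round(r[1],1),round(r[2],1))
  # rails in slices
  m=(abs(Q[...,2]-.06)<.004)&(abs(Q[...,0]-.43)<.1)&(Q[...,1]<.13)&(Q[...,1]>-.3); q=Q[m]
  for s,l in(("near",q[q[:,0]<.43]),("far",q[q[:,0]>.43])):
    for _ in range(3):
      c=np.polyfit(l[:,1],l[:,0],1); l=l[abs(np.polyval(c,l[:,1])-l[:,0])<.012]
    print(nm,"rail",s,len(l),c,"yrange",l[:,1].min(),l[:,1].max())
E
```

```text
(370, 219) [  8   6 170]
(380, 205) [111 103 139]
(326, 219) [ 65 110 158]
(325, 218) [ 64 102 172]
(335, 220) [ 16 109 210]
(249, 226) [132   9 146]
(340, 228) [ 16 109 210]
scene stand 268 [0.3759 0.2205 0.0603] [379.1 225.2] [74.3 70.1] 59.6
scene handle 62 [0.3792 0.2228 0.1457] [379.3 223.5] [27.6 25.9] 57.9
scene lid 993 [ 0.432  -0.0819  0.1072] [434.  -80.2] [102.8  99.1] 85.3
scene baystop 187 [ 0.4159 -0.2638  0.0952] [ 416.9 -263.5] [ 12.1 126.4] 83.8
scene rail near 320 [0.0731 0.3847] yrange -0.26434320329452116 0.08356225109196036
scene rail far 174 [0.1198 0.4985] yrange -0.2730316800915969 0.1292330938981304
top stand 245 [0.3811 0.2244 0.0593] [382.3 227.5] [71.2 70.1] 59.8
top handle 56 [0.3831 0.2265 0.1446] [383.1 226.9] [25.7 24.2] 62.9
top lid 676 [ 0.4358 -0.0783  0.1059] [436.6 -78.2] [99.5 95.8] 84.3
top baystop 87 [ 0.4201 -0.2611  0.0938] [ 420. -261.] [ 10.8 122. ] 84.7
top rail near 183 [0.0923 0.3872] yrange -0.2557266873745903 0.08337500134443902
top rail far 151 [0.1061 0.5023] yrange -0.2606755123367034 0.12706443503101866
```

View pics/c2.png

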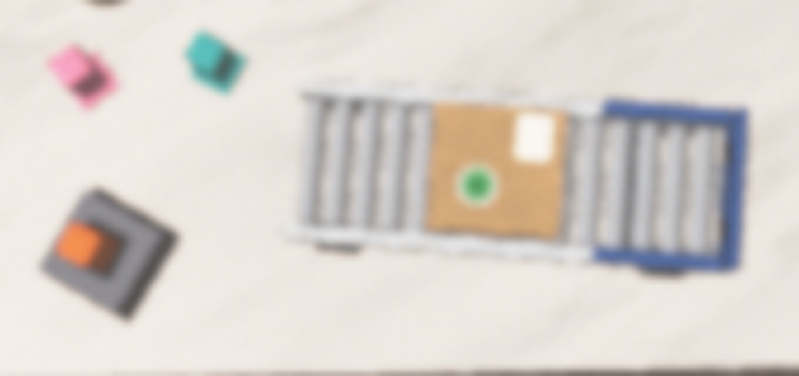

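The crop confirms the layout: handle at (78,243), the stand turned about 60°, and the track tilted about -5.5°. Both views agree to 4 mm: the lid is at z≈0.107, the handle top at 0.146 and the rails at 0.06, as they should be. I'll shut the fingers, turn tool y along the track, and move to just behind the carton.

```bash
python3 -m handwheel '[[0,0,0,0,0,0,-9.4],[0,0,0,0,0,0,-9.4]]' 20
python3 -m handwheel '[[0,-0.035,-0.0467,0,0,0,0],[0,-0.035,-0.0467,0,0,0,0],[0,-0.035,-0.0467,0,0,0,0],[0,-0.035,-0.0467,0,0,0,0],[0,-0.035,-0.0467,0,0,0,0],[0,-0.035,-0.0467,0,0,0,0],[0,-0.01,-0.0467,0,0,0,0],[0,-0.01,-0.0467,0,0,0,0],[0,0,-0.0467,0,0,0,0],[0,0,-0.0467,0,0,0,0],[0,0,-0.0467,0,0,0,0],[0,0,-0.0467,0,0,0,0]]'
```

```text
time: 0.35
position: [0.2672, 0.5922, 0.2219]
tool_rot: [-0.142, -3.138, 0.002]
ft_force: [-0.3, 0.8, -0.3]
grip_width: 0.853
grip_force: 0.0
time: 1.85
position: [0.4422, 0.0112, 0.2223]
tool_rot: [-0.15, -3.138, -0.0]
ft_force: [0.3, -0.2, 0.1]
grip_width: 0.006
grip_force: 0.0
```

```bash
python3 -m handwheel '[[0,0,0,0.048,0,0,0],[0,0,0,0.048,0,0,0],[0,0,0,0.048,0,0,0],[0,0,0,0,0,0,0],[0,0,-0.008,0,0,0,0],[0,0,-0.012,0,0,0,0],[0,0,-0.012,0,0,0,0],[0,0,-0.012,0,0,0,0],[0,0,-0.012,0,0,0,0],[0,0,-0.012,0,0,0,0],[0,0,-0.012,0,0,0,0],[0,0,-0.012,0,0,0,0]]'
python3 -m handwheel '[[0,0,-0.01,0,0,0,0],[0,0,-0.01,0,0,0,0],[0,0,-0.01,0,0,0,0],[0,0,-0.005,0,0,0,0]]'
python3 - <<'E'
from h import *
import numpy as np
for n in("scene","top"):
    im,hsv,P=cloud(n); cv2.imwrite(f"pics/{n}1.png",im)
    m=(np.hypot(P[...,0]-.425,P[...,1]+.18)<.1)&(abs(P[...,2]-.107)<.005);q=P[m]
    print(n,cv2.minAreaRect((q[:,:2]*1000).astype(np.float32)))
a=cv2.imread('pics/scene1.png')[140:290,230:430];cv2.imwrite('pics/c3.png',cv2.resize(a,None,fx=4,fy=4,interpolation=2))
E
```

```text
time: 3.35
position: [0.434, -0.0796, 0.0786]
tool_rot: [0.15, 3.138, 0.0]
ft_force: [2.0, 2.0, 2.0]
grip_width: 0.007
grip_force: 1.2
time: 3.85
position: [0.4302, -0.1145, 0.0784]
tool_rot: [-0.151, -3.137, 0.0]
ft_force: [1.2, 1.6, 1.4]
grip_width: 0.003
grip_force: 0.7
scene ((424.4949035644531, -170.5247802734375), (108.97933197021484, 97.47386169433594), 85.26616668701172)
top ((423.5867004394531, -207.55487060546875), (31.76338005065918, 93.89839172363281), 82.68216705322266)
```

View pics/c3.png

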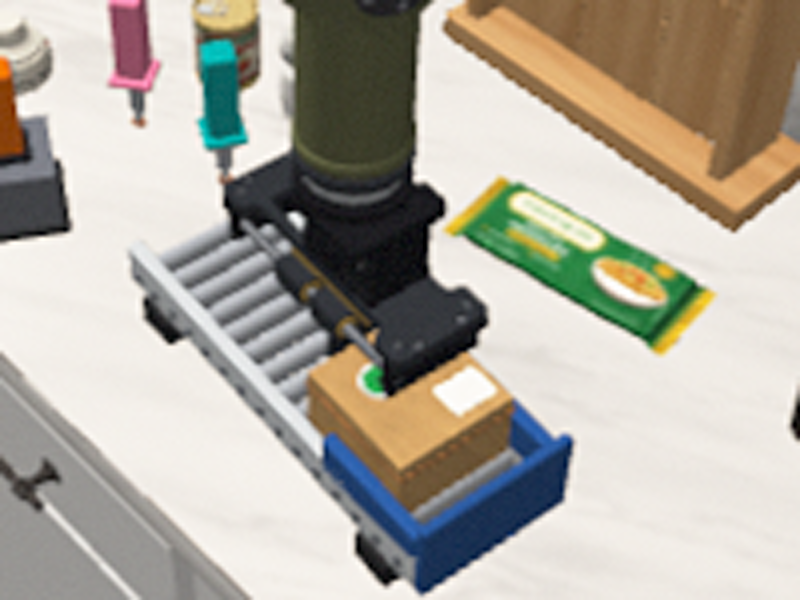

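The carton is in the bay's mouth, about 25–30 mm short of the stop, straight and on the rollers. I'll go on slowly.

```bash
python3 -m handwheel '[[0,0,-0.006,0,0,0,0],[0,0,-0.006,0,0,0,0],[0,0,-0.004,0,0,0,0],[0,0,-0.003,0,0,0,0]]'
for i in 1; do python3 -m handwheel '[[0,0,-0.002,0,0,0,0],[0,0,-0.002,0,0,0,0]]'; done
```

```text
time: 4.45
position: [0.4286, -0.133, 0.0785]
tool_rot: [-0.151, -3.138, -0.0]
ft_force: [-1.0, 0.3, 0.2]
grip_width: 0.003
grip_force: 0.4
time: 4.7
position: [0.4283, -0.1366, 0.0785]
tool_rot: [-0.15, -3.138, -0.0]
ft_force: [-0.8, 1.1, 0.1]
grip_width: 0.006
grip_force: 0.4
```

```bash
python3 -m handwheel '[[0,0,-0.002,0,0,0,0],[0,0,-0.002,0,0,0,0]]'
python3 -m handwheel '[[0,0,-0.001,0,0,0,0],[0,0,-0.001,0,0,0,0]]'
python3 -m handwheel '[[0,0,-0.001,0,0,0,0],[0,0,-0.001,0,0,0,0]]'
```

```text
time: 4.95
position: [0.428, -0.1406, 0.0785]
tool_rot: [-0.15, -3.138, -0.0]
ft_force: [-0.2, 0.6, -0.1]
grip_width: 0.005
grip_force: 0.4
time: 5.2
position: [0.4279, -0.1426, 0.0786]
tool_rot: [0.15, 3.138, 0.0]
ft_force: [-0.2, 1.0, 0.9]
grip_width: 0.008
grip_force: 0.4
time: 5.45
position: [0.4278, -0.1443, 0.0786]
tool_rot: [0.15, 3.138, 0.001]
ft_force: [0.2, 2.5, 0.4]
grip_width: 0.001
grip_force: 1.4
```

```bash
python3 -m handwheel '[[0,0,-0.001,0,0,0,0],[0,0,-0.001,0,0,0,0]]'
python3 -m handwheel '[[0,0,-0.001,0,0,0,0],[0,0,-0.001,0,0,0,0]]'
python3 - <<'E'
from h import *
im,hsv,P=cloud("scene");cv2.imwrite('pics/c4.png',cv2.resize(im[210:290,290:390],None,fx=7,fy=7,interpolation=2))
E
```

```text
time: 5.7
position: [0.4282, -0.1446, 0.0787]
tool_rot: [0.149, 3.137, 0.004]
ft_force: [1.4, 7.5, 1.0]
grip_width: 0.005
grip_force: 4.0
time: 5.95
position: [0.4282, -0.1447, 0.0788]
tool_rot: [0.147, 3.138, 0.008]
ft_force: [1.4, 13.0, 2.1]
grip_width: 0.002
grip_force: 6.4
```

View pics/c4.png

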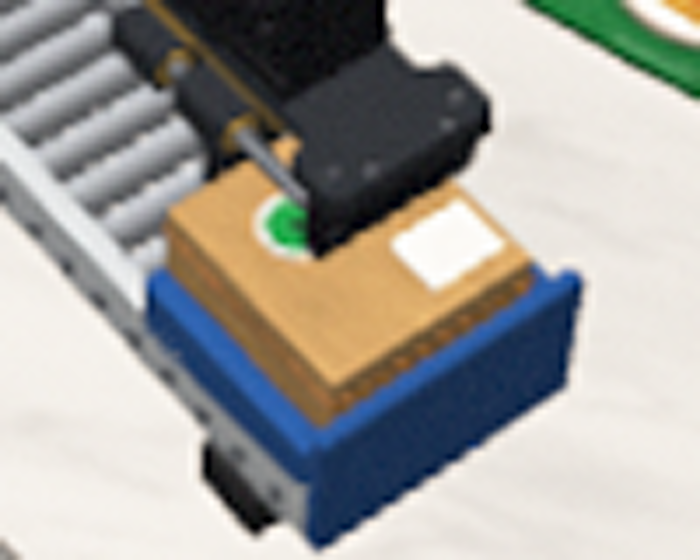

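The carton is flush against the stop (reaction 13 N, no gap at the end wall) and straight on the rollers. I'll back off gently, rise and swing to the probe.

```bash
python3 -m handwheel '[[0,0,0.002,0,0,0,0],[0,0,0.002,0,0,0,0],[0,0,0.002,0,0,0,0],[0,0,0.004,0,0,0,0],[0,0,0.01,0,0,0,0],[0,0,0.02,-0.04,0,0,0],[0,0,0.02,-0.04,0,0,0],[0.087,0,0.02,-0.04,0,0,0],[0.087,0,0.045,0,0,0,0],[0.087,0,0.045,0,0,0,0],[0.087,0,0.045,0,0,0,0],[0.087,0,0.045,0,0,0,0]]'
python3 -m handwheel '[[0.087,0,0,0,0,0,8.2],[0.087,0,0,0,0,0,8.2],[0.087,0,0,0,0,0,8.2],[0.087,0,0,0,0,0,0]]'
cat > go.py <<'E'
import sys
from h import *
from scipy.spatial.transform import Rotation as R
s=ctrl.get_state();p=np.array(s["position"]);r=R.from_rotvec(s["tool_rot"])
t=np.array([float(v) for v in sys.argv[1:4]])
print("pos",p.round(4),"tool-axes shift",r.inv().apply(t-p).round(4),"tool y deg",np.degrees(np.arctan2(r.as_matrix()[1,1],r.as_matrix()[0,1])).round(2),"z",r.as_matrix()[:,2].round(4),"w",s["grip_width"])
E
python3 go.py .381 .2255 .198
python3 - <<'E'
from h import *
for nm in("scene","top"):
  im,hs,Q=cloud(nm);cv2.imwrite(f"pics/{nm}2.png",im)
  for nm2,cx,cy,R,z,dz in(("stand",.381,.225,.065,.06,.005),("handle",.381,.225,.03,.146,.005),("lid",.42,-.205,.09,.107,.005)):
    m=(np.hypot(Q[...,0]-cx,Q[...,1]-cy)<R)&(abs(Q[...,2]-z)<dz); q=Q[m]
    if len(q)<5: print(nm,nm2,"hidden");continue
    r=cv2.minAreaRect((q[:,:2]*1000).astype(np.float32)); print(nm,nm2,len(q),q.mean(0).round(4),np.round(r[0],1),np.round(r[1],1),round(r[2],1))
E
```

```text
time: 7.5
position: [0.4519, 0.1121, 0.1986]
tool_rot: [0.15, 3.138, 0.0]
ft_force: [0.1, -0.3, 0.6]
grip_width: 0.494
grip_force: 0.0
time: 8.0
position: [0.4519, 0.1106, 0.1985]
tool_rot: [-0.812, -3.035, 0.0]
ft_force: [0.1, 0.3, 0.2]
grip_width: 0.938
grip_force: 0.0
pos [0.4519 0.1106 0.1985] tool-axes shift [0.1188 0.0641 0.0005] tool y deg 60.03 z [-1.e-04 -2.e-04 -1.e+00] w 0.9378118022822024
scene stand 265 [0.3762 0.2205 0.0607] [380.5 227.6] [78.5 69.6] 59.2
scene handle 60 [0.3791 0.2241 0.1454] [380.7 226.2] [30.9 24.8] 63.9
scene lid 1159 [ 0.4204 -0.2062  0.1072] [ 422.6 -204.2] [102.6  97.9] 85.2
top stand 108 [0.3717 0.2427 0.0592] [379.3 229.7] [71.3 62.5] 59.0
top handle 49 [0.3836 0.2269 0.1443] [383.5 226.6] [24.8 24.8] 58.0
top lid 634 [ 0.4246 -0.2035  0.1057] [ 424.6 -202.6] [100.1  95.9] 84.8
```

```bash
python3 -m handwheel '[[0.087,0.04,0.0215,0,0,0,0],[0.087,0.04,0.0215,0,0,0,0],[0.087,0.039,0.0212,0,0,0,0],[0.087,0,0,0.035,0,0,0],[0.087,0,0,0.035,0,0,0],[0.087,0,0,0.035,0,0,0],[0.087,0,0,0,0,0,0]]'
python3 go.py .381 .2257 .093
```

```text
time: 8.98
position: [0.3793, 0.2241, 0.0914]
tool_rot: [-0.812, -3.031, 0.007]
ft_force: [-0.2, -0.1, -0.1]
grip_width: 0.999
grip_force: 0.0
pos [0.3793 0.2241 0.0914] tool-axes shift [-0.0007  0.0022 -0.0016] tool y deg 60.01 z [-0.0047 -0.0034 -1.    ] w 0.9986544206607628
```

```bash
python3 -m handwheel '[[0.04,0,0.002,0,0,0,0],[0.02,0,0,0,0,0,0],[0.02,0,0,0,0,0,0],[0.02,0,0,0,0,0,0],[0.02,0,0,0,0,0,0],[0.02,0,0,0,0,0,0]]' 35
python3 go.py .381 .2257 .093
```

```text
time: 9.72
position: [0.3823, 0.2272, 0.0936]
tool_rot: [0.815, 3.034, 0.0]
ft_force: [0.1, -0.3, 0.6]
grip_width: 0.407
grip_force: 0.0
pos [0.3823 0.2272 0.0936] tool-axes shift [ 0.0004 -0.0019  0.0006] tool y deg 59.92 z [ 1.e-04  1.e-04 -1.e+00] w 0.40715662059773594
```

```bash
python3 -m handwheel '[[0.02,0,-0.0015,0,0,0,0],[0.02,0,0,0,0,0,0],[0.02,0,0,0,0,0,0],[0.02,0,0,0,0,0,0],[0.02,0,0,0,0,0,0]]' 35
python3 -m handwheel '[[0.02,0,0,-0.02,0,0,0],[0.02,0,0,-0.03,0,0,0],[0.02,0,0,-0.04,0,0,0],[0.02,0,0,-0.04,0,0,0],[0.02,0,0,0,0,0,0]]' 35
```

```text
time: 10.35
position: [0.3815, 0.2257, 0.0935]
tool_rot: [-0.815, -3.034, 0.0]
ft_force: [-0.3, -0.8, 2.3]
grip_width: 0.296
grip_force: 34.7
time: 10.98
position: [0.3833, 0.2271, 0.2267]
tool_rot: [0.814, 3.03, 0.008]
ft_force: [-0.4, -0.2, -1.5]
grip_width: 0.296
grip_force: 34.7
```

```bash
python3 -m handwheel '[[0.02,-0.0365,-0.0268,0,0,0,0],[0.02,-0.0365,-0.0268,0,0,0,0],[0.02,-0.0365,-0.0268,0,0,0,0],[0.02,-0.0365,-0.0268,0,0,0,0],[0.02,-0.018,-0.036,0,0,0,0],[0.02,-0.018,-0.036,0,0,0,0],[0.02,-0.018,-0.036,0,0,0,0],[0.02,-0.018,-0.036,0,0,0,0],[0.02,0,0,0,0,0,0],[0.02,0,0,0,0,0,0]]'
python3 - <<'E'
from h import *
uv={}
# detect with looser bounds: green in lid region from both views
for n,box in(("scene",(300,215,350,260)),("top",(345,195,395,245))):
    im,hs,P=cloud(n);cv2.imwrite(f"pics/{n}3.png",im)
    m=mask(hs,(45,60,40),(85,255,255),box);v,u=np.nonzero(m);uv[n]=(u.mean(),v.mean())
    print(n,m.sum(),np.round(uv[n],1),"ray@.107",ray(n,uv[n],.107).round(4),"depth",np.nanmean(P[m],0).round(4))
print("tri",tri(uv["scene"],uv["top"]).round(4))
E
python3 go.py .411 -.188 .2235
```

```text
time: 12.22
position: [0.4439, -0.0999, 0.2226]
tool_rot: [-0.814, -3.033, -0.0]
ft_force: [0.0, 1.9, -0.6]
grip_width: 0.295
grip_force: 34.7
scene 51 [332.  241.7] ray@.107 [ 0.4114 -0.1896  0.107 ] depth [ 0.4109 -0.1901  0.1079]
pos [ 0.4442 -0.0994  0.2229] tool-axes shift [-0.0155 -0.0934 -0.0006] tool y deg 60.04 z [-9.e-04  3.e-04 -1.e+00] w 0.2966005289679786Traceback (most recent call last):
  File "<stdin>", line 6, in <module>
  File "h.py", line 24, in mask
    j=1+np.argmax(s[1:,4]); return l==j
        ~~~~~~~~~^^^^^^^^^
    return _wrapfunc(a, 'argmax', axis=axis, out=out, **kwds)
    return bound(*args, **kwds)
ValueError: attempt to get argmax of an empty sequence
```

```bash
python3 - <<'E'
from h import *
t=cv2.imread("pics/top2.png");hs=cv2.cvtColor(t,cv2.COLOR_BGR2HSV)
m=mask(hs,(45,50,40),(85,255,255),(345,205,385,240));v,u=np.nonzero(m);a=(u.mean(),v.mean());print(m.sum(),a,ray("top",a,.107).round(4))
i=cv2.imread("pics/scene2.png");m=mask(cv2.cvtColor(i,cv2.COLOR_BGR2HSV),(45,60,40),(85,255,255),(300,215,350,260));v,u=np.nonzero(m);b=(u.mean(),v.mean());print(m.sum(),b,ray("scene",b,.107).round(4),"tri",tri(b,a).round(4))
K=ctrl.camera_info("scene")
X=np.array([.4442,-.0994,.2229-.0855]);c=np.array(K["R"])@X+K["t"];p=np.array(K["intrinsics"])@c;print("expected tip px",p[:2]/p[2])
i=cv2.imread("pics/scene3.png")[150:270,270:370];cv2.imwrite("pics/c5.png",cv2.resize(i,None,fx=5,fy=5,interpolation=2))
E
```

```text
32 (np.float64(361.5), np.float64(221.5)) [ 0.4144 -0.1858  0.107 ]
51 (np.float64(331.96078431372547), np.float64(241.7450980392157)) [ 0.4114 -0.1896  0.107 ] tri [ 0.4149 -0.1864  0.1008]
expected tip px [317.73096811 208.38372137]
```

View pics/c5.png

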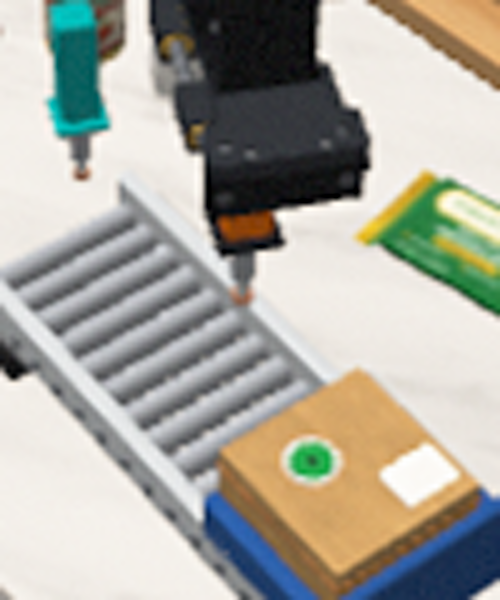

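The tip shows at scene (318,210) and the mark at (332,242). The tip is within about 1 px of its prediction, and correcting for that puts the mark at (0.413, -0.188). I'll hover over it.

```bash
python3 -m handwheel '[[0.02,-0.0057,-0.0307,0,0,0,0],[0.02,-0.0057,-0.0307,0,0,0,0],[0.02,-0.0057,-0.0307,0,0,0,0],[0.02,0,0,0,0,0,0],[0.02,0,0,0.0075,0,0,0],[0.02,0,0,0.0075,0,0,0],[0.02,0,0,0.0065,0,0,0],[0.02,0,0,0,0,0,0],[0.02,0,0,0,0,0,0],[0.02,0,0,0,0,0,0]]'
python3 go.py .413 -.1878 .2005
python3 - <<'E'
from h import *
i=ctrl.get_image("scene")[0];cv2.imwrite("pics/scene4.png",i)
cv2.imwrite("pics/c6.png",cv2.resize(i[205:265,300:365],None,fx=9,fy=9,interpolation=2))
K=ctrl.camera_info("scene");p0=np.array(ctrl.get_state()["position"])
for dz in(-.0855,-.0925):
  c=np.array(K["R"])@(p0+[0,0,dz])+K["t"];p=np.array(K["intrinsics"])@c;print("px",p[:2]/p[2], "crop",(p[:2]/p[2]-[300,205])*9)
E
```

```text
time: 13.58
position: [0.4131, -0.1891, 0.2023]
tool_rot: [0.815, 3.033, 0.0]
ft_force: [-0.0, -1.0, -0.1]
grip_width: 0.3
grip_force: 34.7
pos [ 0.4131 -0.1891  0.2023] tool-axes shift [0.0008 0.0011 0.0018] tool y deg 59.92 z [ 6.e-04 -0.e+00 -1.e+00] w 0.29972781223376455
px [332.44359354 238.9419688 ] crop [291.99234187 305.47771922]
px [332.33745742 240.5985728 ] crop [291.03711681 320.38715519]
```

View pics/c6.png

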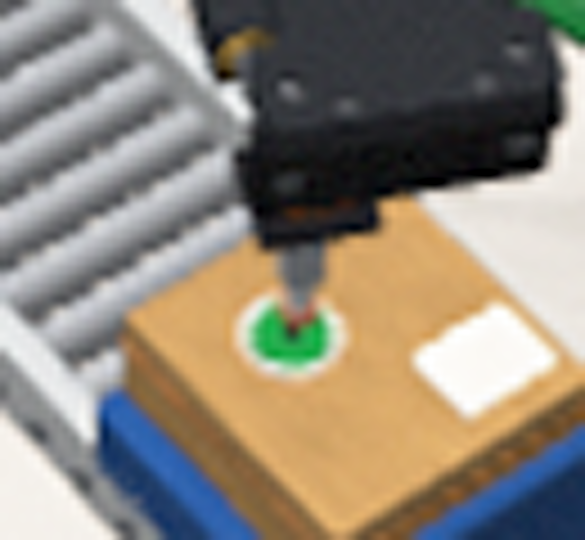

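The tip is nearly over the spot, but about 1.5–2 mm to the image right (tip about (299,320) in the crop, spot centre (291,334)). I'll correct that and come closer.

```bash
python3 -m handwheel '[[0.02,0.0017,0.0009,0.003,0,0,0],[0.02,0,0,0.003,0,0,0],[0.02,0,0,0,0,0,0],[0.02,0,0,0,0,0,0]]'
python3 go.py .412 -.1875 .196
python3 - <<'E'
from h import *
i=ctrl.get_image("scene")[0];cv2.imwrite("pics/scene5.png",i)
cv2.imwrite("pics/c7.png",cv2.resize(i[220:260,310:355],None,fx=13,fy=13,interpolation=2))
E
```

```text
time: 14.12
position: [0.4119, -0.1874, 0.1961]
tool_rot: [0.815, 3.034, 0.0]
ft_force: [0.7, 0.6, -0.6]
grip_width: 0.297
grip_force: 34.7
pos [ 0.4119 -0.1874  0.1961] tool-axes shift [-0.0001 -0.      0.0001] tool y deg 59.92 z [ 1.e-04 -0.e+00 -1.e+00] w 0.2970699396382664
```

View pics/c7.png

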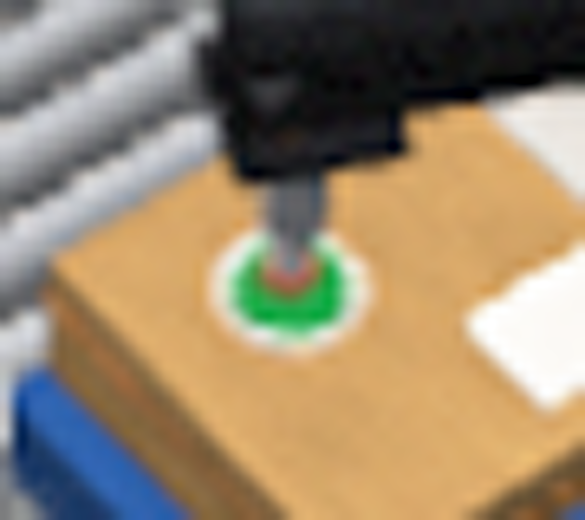

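Now the tip is centred over the spot in x (291 vs 291), and the remaining 1 px in rows matches the 3–4 mm gap. I'll descend and watch the force.

```bash
cat > f.py <<'E'
from h import *
F=[]
for _ in range(12): ctrl.get_image("scene"); s=ctrl.get_state(); F.append(s["ft_force"])
F=np.array(F);print("z",np.round(s["position"],4),"F",F.mean(0).round(2),"sd",F.std(0).round(2),"t",s["time"])
E
python3 f.py
python3 -m handwheel '[[0.02,0,0,0.002,0,0,0],[0.02,0,0,0.002,0,0,0],[0.02,0,0,0.002,0,0,0],[0.02,0,0,0,0,0,0]]' >/dev/null; python3 f.py
python3 -m handwheel '[[0.02,0,0,0.0015,0,0,0],[0.02,0,0,0.0015,0,0,0],[0.02,0,0,0,0,0,0]]' >/dev/null;python3 f.py
```

```text
z [ 0.4119 -0.1874  0.1961] F [ 0.01 -0.   -1.16] sd [0.71 0.45 0.47] t 14.775
z [ 0.412  -0.1874  0.1901] F [-0.14  0.31  0.83] sd [0.53 0.56 0.61] t 15.875
z [ 0.4119 -0.1874  0.1871] F [-0.4   0.27  1.68] sd [0.35 0.43 0.32] t 16.85
```

```bash
python3 f.py; python3 - <<'E'
from h import *
i=ctrl.get_image("scene")[0];cv2.imwrite("pics/scene6.png",i)
cv2.imwrite("pics/c8.png",cv2.resize(i[200:290,290:390],None,fx=7,fy=6.5,interpolation=2))
E
```

```text
z [ 0.412  -0.1874  0.1871] F [-0.22  0.17  1.64] sd [0.53 0.35 0.43] t 17.45
```

View pics/c8.png

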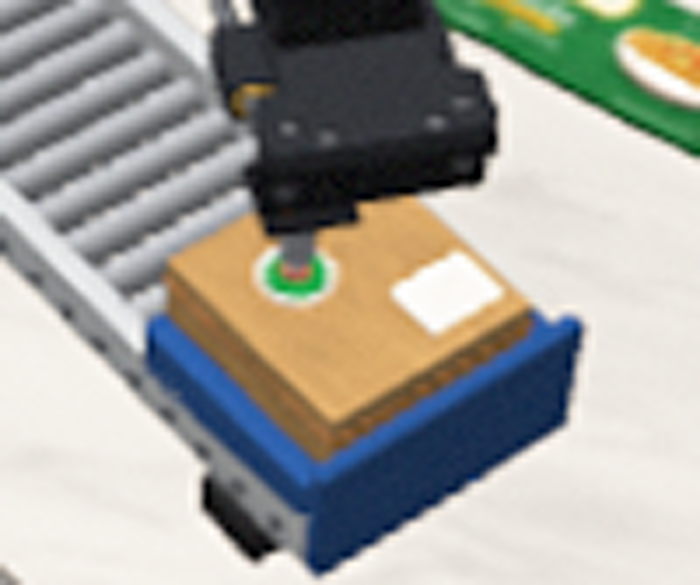

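The tip sits centred on the spot (about (297,272) in the crop). The net press is 2.8 N, which is half stroke, and the carton is still flush against the stop. Handing in.

```bash
python3 -c "
from bench import ctrl
print(ctrl.close_job())"
```

```text
the job is handed in; nothing more can be done
None
```

I handed the job in at about 17.5 s: the carton is against the end stop, and the orange probe is held upright on the green spot with about 2.8 N, roughly 6 mm of tip travel; no verdict came back.

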